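# Pop the filter hatch of a wax-injector supply unit

### The arm

A 7-joint arm with a two-finger parallel gripper is mounted at the origin on the work surface. World frame = base frame: x ahead of the robot, y to its left, z up, the work surface at z = 0. Lengths are in mm, angles in rad, forces in N, time in s.
With the tool pointing down it reaches from about 425 to 950 mm from the base axis. Payload 16.7 kg.
Tool frame: the origin (TCP) lies on the centre line of the jaws, within the pads' length; the fingertips stand 11 mm ahead of it and the grasp point (between the pads) lies 8 mm behind it (r.tip_reach is the distance from the TCP to the fingertips, in mm); z points along the fingers, x is the direction in which the jaws open and shut, and the axes are right-handed (so a half turn about z gives the same grasp; the last joint's range is limited). The gripper opens to 94 mm and grips with 3 to 60 N. Pads are 16 mm wide; open, the fingers measure 119 mm over their backs; the gripper's body (75 mm by 177 mm) begins 78 mm behind the grasp point.
Start: joints at [-1.407, 0.426, 0.074, 1.606, -0.034, 1.111, -0.067], TCP at [207.718, 642.206, 216.467] pointing down, gripper open.
Joint ranges: [-2.85, 2.85], [-0.5, 2.14], [-1.23, 1.37], [0.21, 2.46], [-1.02, 4.16], [0.16, 2.05], [-2.73, 2.73]. Speed limits (rad/s): [1.89, 1.89, 2.39, 2.39, 3.01, 3.01, 3.01].

### API

Orientations are given as a rotation vector (axis times angle).
In Python, from rig import r, camera gives the robot as it stands.
- The arm moves only by the tool carry_out, never from a script. Its argument "targets" is a list of rows, each a list of 2 entries, a list of its own where there are three numbers: the shift along the tool's x, y, z in mm, then the turn, a rotation vector about the tool's x, y, z in degrees. A call has 1 to 12 rows; each row is the pose to reach, as a shift and turn from the pose commanded when the call began, along the tool's axes at that moment; what a row does not reach only later rows make up. A row lasts 1/8 s, in which the tool goes at most 62.5 mm and 10.7 degrees, less where a joint would pass 70% of its speed; a pose out of reach is approached as far as the arm can. A call with a gripper value outside its range is refused whole. "jaw" is the gripper's target within -1 to 1 (shut at 1, half-way at 0, fully open at -1), set as the call begins (left out, the last holds). The fingers move at their own pace and stop on an object; "newtons" is the grip in N (left out, the last holds). Time passes only in rows, so rows that repeat a pose let the fingers close. It gives the time, the measured TCP pose, the force and the opening at its end, in the units of the state.
- r.observe(): the state, without advancing time (a new reading comes with each control period).
- camera(name): name is "scene" or "side" or "wrist"; returns a dict with "image" (400x640x3 uint8, red, green, blue), "K" (3x3 intrinsics, pixels), "R" (3x3) and "t" (3): a world point X has camera coordinates R X + t; the wrist camera has in their place "hand_eye" (4x4, takes a point from camera to tool coordinates, whose origin is the TCP and whose axes are the tool frame's). Camera axes: x right, y down, z forward; pixel columns grow to the right and rows downward; lengths in mm; the calibration is good to about 2 mm. The wrist camera is an equidistant fisheye: a pixel r from the principal point sees the ray r / f radians off the axis. A picture is of the moment at which its call begins: read the wrist's pose just before it. There is no depth.
- r.hand_in(): hands the job in, once; it reports no verdict.
The state is a dict: "clock": time; "qpos": joint angles; "qd": joint speeds; "joint_torque": joint torques, N m; "tool_pos": TCP position; "orientation": TCP orientation; "wrist_force": force on the tool from outside, world axes, zero at the start; "ft_torque": the same for the moment, N m; "gripper_width": opening from 0.0 (shut) to 1.0 (fully open).
Only numpy, scipy, OpenCV 4.12 (cv2) and the standard library are available. Lean on these libraries where they do the work, as an engineer would, in place of code of your own. Each camera call takes 0.05 s, during which the arm holds its last target. There are 200 camera calls.

### The job

With a fingertip, press the orange pad of the filter hatch once, all the way in, then let go and move your hand clear so that the hatch pops up. Do not push the popped hatch down again; keep clear of it and watch for about two seconds that it stays fully open, then finish. Leave the hatch with the green pad shut, do not pick anything up, and leave everything else where it is.

Things in the scene. Friction and masses are not known exactly. Their poses are not given: they have to be found in the camera images.
- filter_hatch (a joint): Angle of the wanted hatch (orange pad), rad. 0 shut, flush. Negative: pressed in, stop -0.078 (pad 5.6 mm down). Positive: open; stop 0.6 (near edge 50 mm up). Push-push latch: at the pad 3 N starts it, 3.5 N reaches the rigid stop; it trips below about -0.06 and on letting go springs open to 0.6. Pressing the open hatch down to the stop latches it shut again.
- filter_hatch_pad (a point): Where to press: centre of the top of the orange press pad, a disc 26 mm wide, 1.5 mm thick, on the white hatch (90 long x 89 wide x 5 mm), 18 mm from its near edge, 72 mm from its hinge line, 91.5 mm above the bench while shut. Moves with the hatch; z: outward normal, x: towards the hinge.
- filter_hatch_hinge (a point): Middle of the wanted hatch's hinge line, at its back edge, 90 mm above the bench.
- fuse_hatch (a joint): Hinge angle of the other hatch (green pad), to be left shut; same make and values as filter_hatch.
- fuse_hatch_pad (a point): On the other hatch, not to be pressed: centre of the top of the green press pad, a disc 26 mm wide, 1.5 mm thick, on the white hatch (90 long x 89 wide x 5 mm), 18 mm from its near edge, 72 mm from its hinge line, 91.5 mm above the bench while shut. Moves with the hatch; z: outward normal, x: towards the hinge.
- filter_unit: Unit with the wanted hatch: blue box fixed to the bench, 180 (x) x 200 (y) x 90 mm; origin: centre of its underside, x to its back, z up. Hatch flush in the top, centred at (-10, -35, 90) mm. On the +y half of the top a shelf holds a loose thing (to 28 mm high); stubs to 20 mm high on the back strip. The yellow wax block lies on its shelf.
- fuse_unit: Twin unit with the green-pad hatch; the units may stand either way round: blue box fixed to the bench, 180 (x) x 200 (y) x 90 mm; origin: centre of its underside, x to its back, z up. Hatch flush in the top, centred at (-10, -35, 90) mm. On the +y half of the top a shelf holds a loose thing (to 28 mm high); stubs to 20 mm high on the back strip. The aluminium mould lies on its shelf.
- wax_block: Loose yellow wax block on the filter unit's shelf, 55 x 32 x 22 mm; origin: centre of its underside. Leave alone.
- mould: Loose two-part aluminium mould on the fuse unit's shelf, 50 x 36 x 28 mm; origin: centre of its underside. Leave alone.
- spray_can: Standing red spray can, 56 mm diameter, 170 mm high; origin: centre of its underside. Leave alone.
- oil_tin: Standing flat dark tin with red cap, 30 x 58 x 114 mm; origin: centre of its underside. Leave alone.
- resin_jar: Standing amber jar with black cap, 60 mm diameter, 75 mm high; origin: centre of its underside. Leave alone.
- wax_bar: Loose green wax bar on the bench, 50 x 26 x 20 mm; origin: centre of its underside. Leave alone.
- brush: Loose bench brush lying along its own x, 160 mm long; origin: centre of its underside. Leave alone.

How it is judged:
By the outcome, as a careful person would: the job done as asked, in the order asked, and still so for the second after the job is handed in, with the robot touching nothing.
It also fails if it takes over 32 s, if anything falls off the work surface, if the arm or the gripper's body presses on something with over 40 N, if the wrist force passes 120 N, or if a joint passes its speed limit or range.

## Working session

There is one attempt and no reset: what is moved stays moved. The work goes in short steps, Python scripts to look and compute and a tool call to move; the robot and the scene stay as the last step left them, time stands still between calls to the robot, and variables do not carry over. Pictures are saved under pics/ and viewed, about 8 in all and at most 12, crops included, and the job is handed in when it is done.

Besides the shell and the picture viewer there is one more tool, called after "Call:" as a command line: name --argument value ..., lists and objects as JSON in quotes. carry_out: Moves the arm, as the interface text tells. Its arguments: {"type":"object","properties":{"targets":{"type":"array"},"jaw":{"type":"number"},"newtons":{"type":"number"}},"required":["targets"]}

```bash
mkdir -p pics; cat > h.py <<'E'
import numpy as np, cv2, json
from rig import r, camera
from scipy.spatial.transform import Rotation as Ro
def snap(n,f):
    s=r.observe(); c=camera(n); cv2.imwrite('pics/'+f+'.png',c['image'][:,:,::-1]); 
    d={k:np.array(c[k]).tolist() for k in c if k!='image'}
    d['p']=list(map(float,s['tool_pos'])); d['o']=list(map(float,s['orientation'])); json.dump(d,open('pics/'+f+'.json','w')); return c
def ray(f,u,v):
    d=json.load(open('pics/'+f+'.json')); K=np.array(d['K'])
    x=(u-K[0,2])/K[0,0]; y=(v-K[1,2])/K[1,1]
    if 'R' in d:
        R=np.array(d['R']); t=np.array(d['t']); o=-R.T@t; w=R.T@np.array([x,y,1])
    else:
        th=np.hypot(x,y); q=np.array([x/th*np.sin(th),y/th*np.sin(th),np.cos(th)])
        H=np.array(d['hand_eye']); T=Ro.from_rotvec(d['o']).as_matrix()
        o=T@H[:3,3]+d['p']; w=T@H[:3,:3]@q
    return o,w/np.linalg.norm(w)
def atz(f,u,v,z):
    o,w=ray(f,u,v); return o+w*(z-o[2])/w[2]
def tri(*obs):
    A=np.zeros((3,3)); b=np.zeros(3); L=[ray(*x) for x in obs]
    for o,w in L:
        P=np.eye(3)-np.outer(w,w); A+=P; b+=P@o
    X=np.linalg.solve(A,b)
    return X,[np.linalg.norm((np.eye(3)-np.outer(w,w))@(X-o)) for o,w in L]
E
python3 - <<'E'
from h import *
s=r.observe(); print({k:np.round(v,3) for k,v in s.items()}, r.tip_reach)
a=[snap(n,n+'0')['image'] for n in ('scene','side','wrist')]
E
```

```text
{'clock': np.float64(0.0), 'qpos': array([-1.408,  0.427,  0.074,  1.607, -0.034,  1.111, -0.067]), 'qd': array([-0.   ,  0.001, -0.001, -0.001,  0.   ,  0.001, -0.001]), 'joint_torque': array([-1.0000e-03, -9.3585e+01,  3.6660e+00, -4.5419e+01, -4.9000e-02,
        2.0000e-02,  0.0000e+00]), 'tool_pos': array([207.574, 641.848, 215.803]), 'orientation': array([ 2.540e+00,  1.848e+00, -2.000e-03]), 'wrist_force': array([-0.376, -0.517,  0.009]), 'ft_torque': array([ 0.017, -0.004,  0.042]), 'gripper_width': np.float64(1.001)} 11.0
```

View pics/scene0.png

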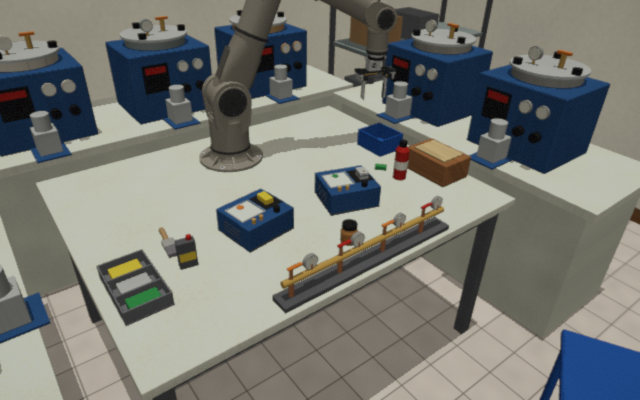

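View pics/side0.png

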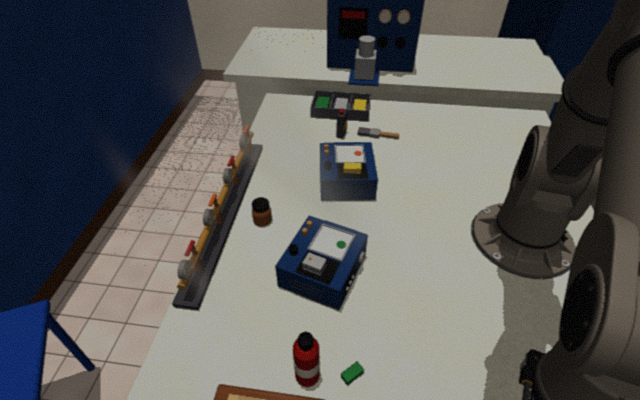

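View pics/wrist0.png

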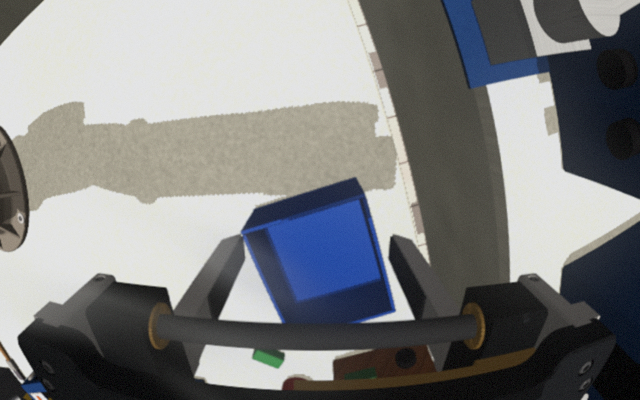

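The scene view puts the filter unit (yellow wax) near (256,217) and the fuse unit near (347,187). In the side view they are near (348,170) and (322,260). Next I'll enlarge both views of the filter unit.

```bash
python3 - <<'E'
import cv2, numpy as np
a=cv2.imread('pics/scene0.png')[180:250,210:300]; b=cv2.imread('pics/side0.png')[130:205,310:390]
f=lambda i,s:cv2.resize(i,None,fx=s,fy=s,interpolation=cv2.INTER_CUBIC)
o=np.zeros((600,800,3),np.uint8); A=f(a,5); B=f(b,4); 
o[:350,:450]=A; o[:300,470:790]=B
cv2.imwrite('pics/crop1.png',o)
E
```

```text
(no output)
```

View pics/crop1.png

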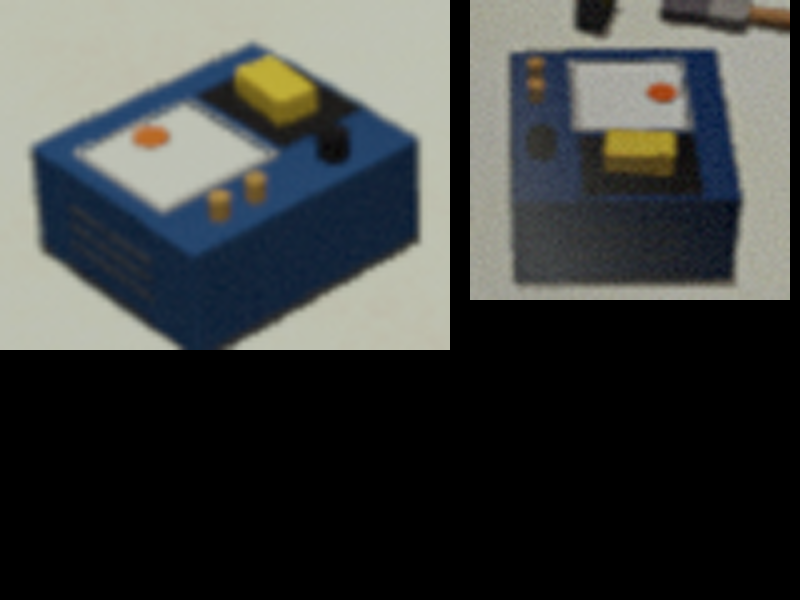

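The crop shows the orange pad at scene (240,207) and side (358,153). The hinge edge is on the side next to the stubs, and the near edge faces the robot.

```bash
python3 - <<'E'
from h import *
S=lambda u,v:('scene0',210+u/5-.4,180+v/5-.4); D=lambda u,v:('side0',310+(u-470)/4-.4,130+v/4-.4)
for n,a,b in [('pad',(151,137),(662,93)),('hinge',(220.5,184),(572.5,96)),('hatchNL',(75,152),(687,62)),('hatchNR',(188,100),(692,131)),('boxtop back corner',(417,138),(513,198)),('front',(35,148),(717,50)),('frontR',(254,43),(740,198)),('stub',(220,192),(536,65)),('black',(333,130),(541,125)),('wax top',(275,80),(640,137))]:
    X,e=tri(S(*a),D(*b)); print(n,X.round(1),np.round(e,1))
    if n in('pad','hinge'): print(atz(*S(*a),91),atz(*D(*b),91))
T=Ro.from_rotvec(r.observe()['orientation']).as_matrix(); print(T.round(3))
E
```

```text
pad [ 507.5 -231.    92.5] [2.2 2.2]
[ 508.68733182 -229.86546221   91.        ] [ 506.09951879 -235.86435293   91.        ]
hinge [ 581.4 -220.1   90.5] [2.2 2.2]
[ 585.08694817 -220.2471201    91.        ] [ 579.92819175 -222.13384094   91.        ]
hatchNL [ 489.7 -280.2   90. ] [2.8 2.8]
hatchNR [ 479.6 -185.7   91.1] [1.8 1.8]
boxtop back corner [612.9 -82.9  91.8] [2. 2.]
front [ 466.2 -299.6   89.3] [4.5 4.5]
frontR [ 438.3 -107.1   90.4] [2.2 2.2]
stub [ 613.4 -237.3  108. ] [0.9 0.9]
black [ 600.1 -144.   115.8] [3.8 3.8]
wax top [ 521.1 -140.8  114.2] [3.8 3.8]
[[ 0.308  0.951 -0.   ]
 [ 0.951 -0.308 -0.001]
 [-0.001  0.    -1.   ]]
```

```bash
python3 - <<'E'
from h import *
s=r.observe();T=Ro.from_rotvec(s['orientation']).as_matrix();p=np.array([207.7,642.2,216.5])
a0=np.arctan2(p[1],p[0]);a1=np.arctan2(-232,508);r0=np.hypot(*p[:2]);r1=np.hypot(508,232)
for i in range(1,13):
    f=i/12; a=a0+(a1-a0)*f; R=r0+(r1-r0)*f
    X=np.array([R*np.cos(a),R*np.sin(a),225]); print(np.round(T.T@(X-p)), round(np.degrees(a0-a),1), X.round())
for n,c in [('can_top',[('scene0',403,147),('side0',305,340)])]: print(n,tri(*c))
E
```

```text
[-16.  93.  -8.] 8.1 [291. 598. 225.]
[-45. 182.  -8.] 16.1 [367. 543. 225.]
[-86. 264.  -8.] 24.2 [433. 479. 225.]
[-137.  339.   -8.] 32.2 [488. 408. 225.]
[-197.  405.   -8.] 40.3 [532. 330. 225.]
[-265.  461.   -8.] 48.3 [564. 249. 225.]
[-339.  505.   -8.] 56.4 [584. 164. 225.]
[-417.  539.   -8.] 64.4 [592.  80. 225.]
[-498.  560.   -8.] 72.5 [588.  -4. 225.]
[-580.  570.   -8.] 80.5 [572. -85. 225.]
[-661.  568.   -8.] 88.6 [ 545. -161.  225.]
[-739.  555.   -8.] 96.6 [ 508. -232.  225.]
can_top (array([570.66354175, 481.92484703, 146.36522748]), [np.float64(4.81373427991088), np.float64(4.813734279910832)])
```

Call:
carry_out --targets '[[[-10,56,-10],[0,0,4.8]],[[-22,111,-20],[0,0,9.7]],[[-39,164,-20],[0,0,14.5]],[[-61,215,-20],[0,0,19.3]],[[-86,264,-20],[0,0,24.2]],[[-117,309,-20],[0,0,29]],[[-149,352,-20],[0,0,33.8]],[[-185,392,-20],[0,0,38.6]],[[-224,428,-20],[0,0,43.5]],[[-265,461,-20],[0,0,48.3]]]' --jaw 1 --newtons 20

```text
clock: 1.4
tool_pos: [565.3, 246.5, 236.3]
orientation: [3.075, 0.643, -0.0]
wrist_force: [0.7, -0.2, 0.3]
gripper_width: 0.008
```

Call:
carry_out --targets '[[[-9,51,0],[0,0,4.4]],[[-21,102,0],[0,0,8.8]],[[-37,151,0],[0,0,13.2]],[[-58,199,0],[0,0,17.6]],[[-82,245,0],[0,0,22]],[[-110,288,0],[0,0,26.4]],[[-142,330,0],[0,0,30.8]],[[-176,368,0],[0,0,35.2]],[[-212,402,0],[0,0,39.6]],[[-250,432,0],[0,0,44]],[[-289,456,0],[0,0,48.3]],[[-289,456,0],[0,0,48.3]]]'

```text
clock: 2.9
tool_pos: [481.8, -288.6, 236.7]
orientation: [3.067, -0.677, -0.0]
wrist_force: [-0.5, 1.2, -0.3]
gripper_width: 0.003
```

```bash
python3 - <<'E'
from h import *
snap('wrist','w1'); s=r.observe(); print(s['tool_pos'],s['qpos'],s['qd'].round(3),s['wrist_force'])
E
```

```text
[ 483.29866124 -286.63480458  236.53964109] [-0.22602997  0.27934174  0.78861789  1.8736919  -0.2238306   1.07901913
  0.21942105] [-0.03   0.006 -0.037 -0.011 -0.006 -0.001 -0.001] [-0.13676649  0.53293333  0.49883243]
```

View pics/w1.png

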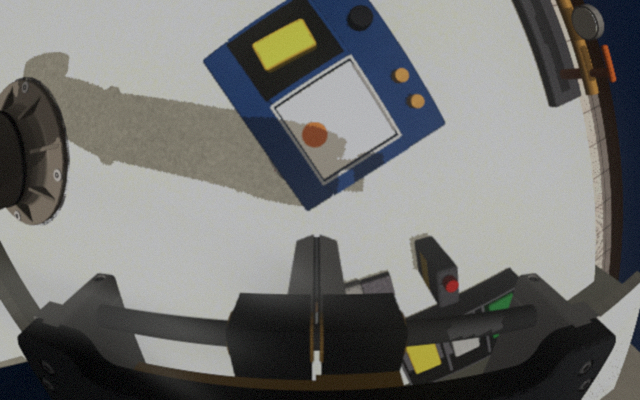

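The orange pad is at (315,134) and the hatch corners at (272,106), (354,56), (401,135) and (323,185). The shut fingertips are at about (317,237), and nothing stands between them and the pad.

```bash
python3 - <<'E'
from h import *
P=[]
for u,v,z in [(315,134,91.5),(272,106,90),(354,56,90),(401,135,90),(323,185,90)]: 
    X=atz('w1',u,v,z);P.append(X);print(X.round(1))
P=np.array(P);print('lens',np.linalg.norm(P[1]-P[2]),np.linalg.norm(P[1]-P[4]))
c=P[1:].mean(0);h=(P[2]+P[3]-P[1]-P[4])/2;h/=np.linalg.norm(h);print('c',c,'h',h,'pad from hatch',c-27*h)
S=('scene0',239.8,207.0);D=('side0',357.6,152.85)
print(tri(('w1',315,134),S,D),tri(('w1',315,134),S))
d=json.load(open('pics/w1.json'));T=Ro.from_rotvec(d['o']).as_matrix();print(T.round(3))
pad=np.array([508,-232,91.5]); print(atz('w1',317,237,225.5))
E
```

```text
[ 506.3 -234.    91.5]
[ 479.2 -189.3   90. ]
[ 575.8 -177.3   90. ]
[ 587.6 -271.1   90. ]
[ 491.3 -286.1   90. ]
lens 97.31540887005357 97.5095417929313
c [ 533.4970107  -230.93298576   90.        ] h [0.99034313 0.138638   0.        ] pad from hatch [ 506.75774632 -234.67621173   90.        ]
(array([ 507.1443523 , -232.33551656,   92.26318573]), [np.float64(1.799027790819938), np.float64(3.139256675709076), np.float64(1.566086606838836)]) (array([ 507.50707945, -231.94248879,   91.18216449]), [np.float64(2.3958708948916314), np.float64(2.3958708948917664)])
[[ 0.907 -0.421 -0.   ]
 [-0.421 -0.907 -0.   ]
 [ 0.     0.001 -1.   ]]
[ 485.03648064 -283.83870719  225.5       ]
```

Call:
carry_out --targets '[[[-1,-29,0],[0,0,0]],[[-1,-58,20],[0,0,0]],[[-1,-58,75],[0,0,0]],[[-1,-58,110],[0,0,0]],[[-1,-58,126],[0,0,0]],[[-1,-58,126],[0,0,0]],[[-1,-58,126],[0,0,0]]]'

```text
clock: 3.82
tool_pos: [508.2, -232.6, 111.7]
orientation: [-3.07, 0.667, -0.003]
wrist_force: [0.5, 0.2, 0.1]
gripper_width: 0.006
```

```bash
python3 - <<'E'
from h import *
im=[]
for n in ('scene','side','wrist'):
    im.append(snap(n,n+'2')['image'][:,:,::-1])
s=r.observe(); print(s['tool_pos'],s['wrist_force'],s['clock'])
f=lambda i,k:cv2.resize(i,None,fx=k,fy=k,interpolation=cv2.INTER_CUBIC)
o=np.zeros((600,800,3),np.uint8)
o[:280,:360]=f(im[0][180:250,210:300],4); o[:300,400:720]=f(im[1][130:205,310:390],4)
o[300:600,:480]=f(im[2][150:300,200:440],2)
cv2.imwrite('pics/crop2.png',o)
E
```

```text
[ 507.97439405 -232.56709023  111.55578728] [-0.00964959 -0.35960117 -0.31827997] 3.975
```

View pics/crop2.png

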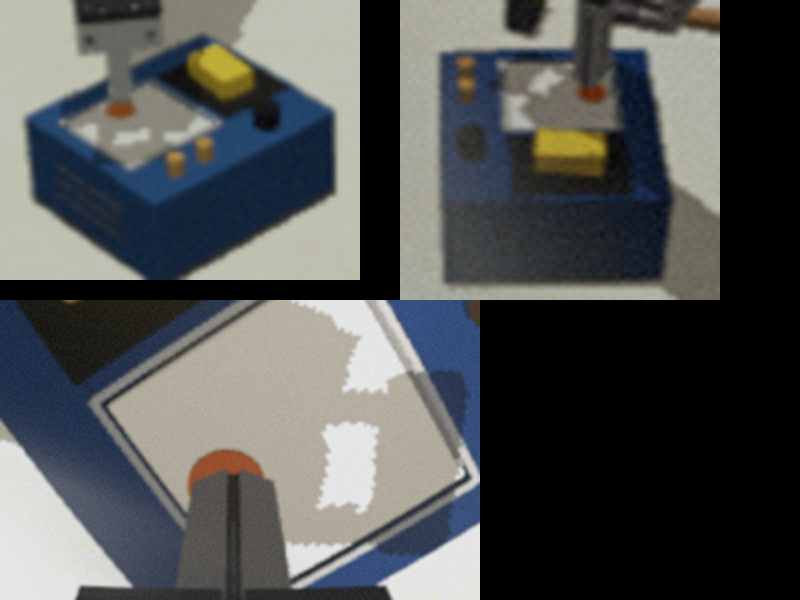

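The shut fingertips sit centred over the orange pad to within about 2 mm, at tip height 100.6. I'll go down gently, watching the force.

Call:
carry_out --targets '[[[-1.5,0,5],[0,0,0]],[[-1.5,0,8],[0,0,0]],[[-1.5,0,10],[0,0,0]],[[-1.5,0,11.5],[0,0,0]],[[-1.5,0,13],[0,0,0]]]'

```text
clock: 4.6
tool_pos: [505.9, -231.8, 97.4]
orientation: [-3.07, 0.667, 0.0]
wrist_force: [-2.5, 1.9, 4.0]
gripper_width: 0.004
```

Call:
carry_out --targets '[[[0,0,1],[0,0,0]],[[0,0,2],[0,0,0]]]'

```text
clock: 4.85
tool_pos: [505.9, -231.9, 95.6]
orientation: [-3.07, 0.667, 0.0]
wrist_force: [-4.8, 1.5, 16.9]
gripper_width: 0.004
```

Call:
carry_out --targets '[[[0,0,-60],[0,0,0]],[[0,0,-120],[0,0,0]],[[0,0,-150],[0,0,0]],[[0,40,-160],[0,0,0]],[[0,80,-160],[0,0,0]],[[0,80,-160],[0,0,0]],[[0,80,-160],[0,0,0]]]'

```text
clock: 5.72
tool_pos: [473.0, -304.2, 255.3]
orientation: [-3.07, 0.667, 0.0]
wrist_force: [0.9, 0.7, 0.0]
gripper_width: 0.003
```

```bash
python3 - <<'E'
from h import *
im=[]
for n in ('scene','side','wrist'):
    im.append(snap(n,n+'3')['image'][:,:,::-1])
s=r.observe(); print(s['tool_pos'],s['wrist_force'],s['clock'])
f=lambda i,k:cv2.resize(i,None,fx=k,fy=k,interpolation=cv2.INTER_CUBIC)
o=np.zeros((600,800,3),np.uint8)
o[:320,:360]=f(im[0][170:250,210:300],4); o[:300,400:800]=f(im[1][130:205,300:400],4)
o[320:600,:448]=f(im[2],.7); o[320:600,460:800]=f(im[1][180:320,250:420],2)
cv2.imwrite('pics/crop3.png',o)
E
```

```text
[ 473.29763371 -303.62134636  255.27304228] [0.46534084 0.53467308 0.53689375] 5.875
```

View pics/crop3.png

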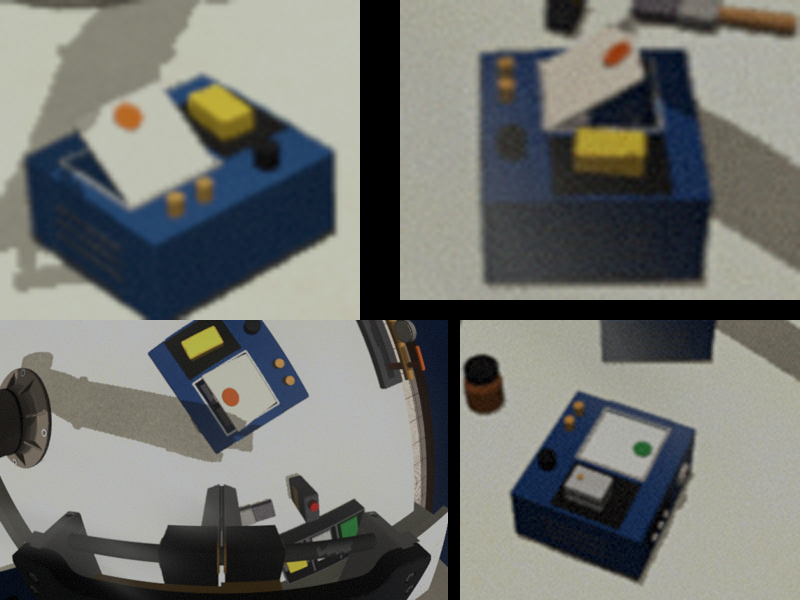

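The filter hatch has popped up: its pad is at crop (127,117) in the scene view and (617,52) in the side view, and the near edge is clearly raised. The green-pad hatch is shut, the wax block is undisturbed, and the gripper is clear. I'll hold still for about two seconds, then check the hatch angle.

Call:
carry_out --targets '[[[0,0,0],[0,0,0]],[[0,0,0],[0,0,0]],[[0,0,0],[0,0,0]],[[0,0,0],[0,0,0]],[[0,0,0],[0,0,0]],[[0,0,0],[0,0,0]],[[0,0,0],[0,0,0]],[[0,0,0],[0,0,0]],[[0,0,0],[0,0,0]],[[0,0,0],[0,0,0]],[[0,0,0],[0,0,0]],[[0,0,0],[0,0,0]]]'

```text
clock: 7.38
tool_pos: [472.7, -304.6, 255.5]
orientation: [-3.07, 0.667, 0.0]
wrist_force: [-0.3, -0.4, 0.2]
gripper_width: 0.002
```

Call:
carry_out --targets '[[[0,0,0],[0,0,0]],[[0,0,0],[0,0,0]],[[0,0,0],[0,0,0]],[[0,0,0],[0,0,0]],[[0,0,0],[0,0,0]],[[0,0,0],[0,0,0]]]'

```text
clock: 8.12
tool_pos: [472.7, -304.6, 255.5]
orientation: [3.07, -0.667, -0.0]
wrist_force: [0.3, -0.8, -0.3]
gripper_width: 0.007
```

```bash
python3 - <<'E'
from h import *
im=[snap(n,n+'4')['image'] for n in ('scene','side')]
print(r.observe()['clock'])
ob={}
for k in '34':
  L=[]
  for n,(x0,x1,y0,y1) in (('scene',(225,262,185,212)),('side',(335,375,132,165))):
    i=cv2.imread(f'pics/{n}{k}.png').astype(int)[y0:y1,x0:x1]; m=(i[:,:,2]-i[:,:,0]>90)&(i[:,:,2]-i[:,:,1]>60)
    y,x=np.nonzero(m); L.append((n+k,x.mean()+x0,y.mean()+y0)); print(n,k,len(x),L[-1])
  X,e=tri(*L);print(X,e)
c=np.array([506.9,-233.,0]);h=np.array([.990,.139,0]);H=c+72*h+[0,0,90]
print('expected at 0.6',H-h*(72*np.cos(.6)+1.5*np.sin(.6))+[0,0,72*np.sin(.6)+1.5*np.cos(.6)])
for n in('scene','side'):
  d=np.abs(cv2.imread(f'pics/{n}3.png').astype(int)-cv2.imread(f'pics/{n}4.png')).max(2); print(n,(d>60).sum())
E
```

```text
8.225
scene 3 24 ('scene3', np.float64(241.66666666666666), np.float64(198.875))
side 3 16 ('side3', np.float64(353.8125), np.float64(142.8125))
[ 522.37930588 -229.54612843  132.79403137] [np.float64(2.4759332335505375), np.float64(2.475933233550553)]
scene 4 24 ('scene4', np.float64(241.66666666666666), np.float64(198.875))
side 4 16 ('side4', np.float64(353.8125), np.float64(142.8125))
[ 522.37930588 -229.54612843  132.79403137] [np.float64(2.4759332335505375), np.float64(2.475933233550553)]
expected at 0.6 [ 518.5115833  -231.36968679  131.89226151]
scene 0
side 0
```

```bash
python3 -c "
from rig import r
print(r.hand_in())"
```

```text
the job is handed in; nothing more can be done
None
```

I pressed the orange pad once with the shut fingertips, all the way in to the stop, with about 17 N upward on the wrist. I then lifted straight up and moved the hand aside. The filter hatch popped open, and I handed the job in at about 8.2 s.

**Open hatch:** the pad measured 132.8 mm above the bench, against 131.9 mm expected at 0.6 rad. Sideways it was about 4 mm from where I expected it. The two camera rays missed each other by about 2.5 mm each, near the 2 mm calibration error.

**Staying open:** pictures taken more than 2 s apart showed the pad in the same place and no visible change anywhere in the scene or side view.

**Everything else:** just after the press, the green-pad hatch was shut and the wax block and mould were on their shelves. The arm was clear with no contact force. I did not measure the other loose things one by one.

No check failed.

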